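# Stack a stone column on the curing stand

### The arm

A 6-joint arm with a two-finger parallel gripper is mounted at the origin on the work surface. World frame = base frame: x ahead of the robot, y to its left, z up, the work surface at z = 0. Lengths are in m, angles in degrees, forces in N, time in s.
With the tool pointing down it reaches from about 0.4 to 0.825 m from the base axis. Payload 7 kg.
Tool frame: the origin (TCP) lies midway between the tips of the shut fingers; the grasp point (between the pads) lies 19 mm behind it; z points along the fingers, y is the line along which they close (so a half turn about z gives the same grasp; the last joint's range is limited). The gripper opens to 85 mm and grips with 20 to 120 N. Pads are 22 mm wide; open, the fingers measure 114 mm over their backs; the gripper's body (76 mm by 85 mm) begins 54 mm behind the grasp point. The pads swing forward as they close: fully open they stand 13 mm farther back than shut.
Start: joints at [16.507, 20.546, 0.682, 0, -70.136, -16.507], TCP at [0.675, -0, 0.231] pointing down, gripper open.
Joint ranges: [-176.03, 176.03], [-82.01, 121.73], [-58.28, 71.71], [-173.87, 95.51], [-174.79, -0.11], [-173.66, 173.66]. Speed limits (degrees/s): [136.94, 136.94, 172.46, 180, 180, 180].

### API

Orientations are given as [roll, pitch, yaw] about the fixed x, y, z axes, in that order (R = Rz(yaw) Ry(pitch) Rx(roll)).
In Python, from bench import env gives the robot as it stands. Calls block until the motion is done:
- env.goto(position, orientation): joint-space move of the TCP to a pose.
- env.servo_line(position, rotation=None, v=0.15): straight line of the TCP; rotation=None keeps the orientation; v is the mean speed in m/s.
- env.goto_joints(angles): joint-space move.
- env.set_gripper(opening): finger opening in m; the grip force is fixed at half the most; returns when the fingers have stopped.
- env.dwell(seconds).
- env.ik(position, orientation): joint angles nearest the present ones, or None.
- env.grab_frame(name): name is "scene" or "side" or "wrist"; returns a dict with "img" (420x560x3 uint8, red, green, blue), "vfov" (degrees; the focal length in pixels is half the picture's height over the tangent of half this angle, whatever the lens; pixels are square), "cx", "cy" (the principal point, pixels), "k1" (the pictures are not rectified: a ray, as slopes to the right and down, at radius r is drawn at 1 + k1 r^2 times it, then the intrinsics apply), "xyz" and "rotation" of the camera in the world. Camera axes: x right, y up, looking along -z (the intrinsics and any distortion apply to the point x, -y, -z); pixel columns grow to the right and rows downward; lengths in m; the calibration is good to about 2 mm. A picture is of the moment at which its call begins. There is no depth.
A pose or a line that the arm cannot do raises env.Unreachable and nothing moves.
- env.job_done(): hands the job in; it is judged then, once.
Trained networks look in the newest picture that a camera, given by its name, has taken for a name from the list of things; names that differ only in an ending like _2 or _b are one class to them, and where a whole thing is asked for, a point or a joint stands for the part that bears it (a point fixed in the world has none). Each returns a list of dicts, best first, with "confidence" (0 to 1); they miss things now and then, are a little off and sometimes report something else, mostly with a low value. They report only what shows in the picture. A call takes as long as a camera call.
- env.outline_of(thing, camera): "region" (420x560 bool, what is visible of it) and "rect" ([left, top, width, height] in pixels, round what is visible of it).
Readings, each from a call of its own:
- env.get_t(): time.
- env.get_joints(): joint angles.
- env.get_joint_velocities(): joint speeds.
- env.get_effort(): joint torques, N m.
- env.get_eef_pos(): TCP position.
- env.get_tcp_rot(): TCP orientation.
- env.get_wrist_force(): force on the tool from outside, world axes, zero at the start.
- env.get_torque(): the same for the moment, N m.
- env.get_opening(): finger opening in m.
- env.get_grasp_force(): force on a finger pad.
Only numpy, scipy, OpenCV 4.12 (cv2) and the standard library are available. Lean on these libraries where they do the work, as an engineer would, in place of code of your own. Each camera call takes 0.05 s, during which the arm holds its last target. There are 200 camera calls.

### The job

The light under the stacking stand cures glue, so first pull its dimmer lever fully back to off. Then, with the light off, build the column on the spindle, every piece flat and fully down on the one below: the brass foot plate, then each stone ring that is there from the widest to the narrowest, and last the hexagonal brass weight. When the column is complete set the dimmer lever to its half mark, straight up; do not disturb the bowl, the jar or the pebble.

Things in the scene. Friction and masses are not known exactly. Their poses are not given: they have to be found in the camera images.
- stand: fixed stacking stand: square black base 110 x 110 x 18 mm with a white light-diffuser disc (96 mm across, 2 mm proud) and an upright steel spindle in its middle, 11 mm diameter, 57 mm tall above the disc, its last 12 mm tapered to a blunt point of 4 mm. Origin at the centre of the underside on the table; z up along the spindle axis
- stand_seat (a point): the point on the spindle axis at the top face of the white disc (20 mm above the table), where the foot plate lies
- stand_tip (a point): the top of the spindle, 57 mm above stand_seat (77 mm above the table)
- dimmer_box: fixed black box 100 x 60 x 30 mm (x, y, z) of the stand's dimmer, with a grey upright half-round scale, 90 mm across, 4 mm thick, rising 45 mm above the box, on its +y side (20 to 24 mm from the middle); long white marks on the scale show off, half and full, short ones the quarters. Origin at the centre of the underside; the lever swings in the x-z plane of this frame
- dimmer_hinge (a point): the lever's hinge: on top of the dimmer box at its centre, 30 mm above the table; the hinge axis is the box's y axis
- dimmer_tip (a point): centre of the black ball, 26 mm diameter, at the end of the dimmer lever, 80 mm from the hinge along a 10 mm steel rod; moves with the lever and can be pinched across the box's y or pushed
- dimmer (a joint): angle of the dimmer lever (rad): 0 = off, the end stop, leaning 0.6 rad (34 degrees) from upright towards the box's -x side, the robot's side; 0.6 = half, straight up; 1.2 = full, the other stop, leaning to the box's +x side, away from the robot. Friction holds it where it is left (about 1 N at the ball). Starts between 0.78 and 1.18
- foot: brass foot plate: flat round plate, 64 mm diameter, 9 mm thick, through bore 15 mm, both faces alike; the largest piece. Origin at its centre, mid-thickness; z along the bore. It weighs 120 to 220 g
- stone56: flat polished grey-green stone ring, 56 mm outer diameter, 9 mm thick, through bore 15 mm; both faces alike. Origin at its centre, mid-thickness; z along the bore. May be absent. Starts flat on the table on the left side of the work area. It weighs 15 to 75 g
- stone49: flat polished grey-green stone ring, 49 mm outer diameter, 9 mm thick, through bore 15 mm; both faces alike. Origin at its centre, mid-thickness; z along the bore. May be absent. Starts flat on the table on the left side of the work area. It weighs 15 to 75 g
- stone42: flat polished grey-green stone ring, 42 mm outer diameter, 9 mm thick, through bore 15 mm; both faces alike. Origin at its centre, mid-thickness; z along the bore. May be absent. Starts flat on the table on the left side of the work area. It weighs 15 to 75 g
- stone35: flat polished grey-green stone ring, 35 mm outer diameter, 9 mm thick, through bore 15 mm; both faces alike. Origin at its centre, mid-thickness; z along the bore. May be absent. Starts flat on the table on the left side of the work area. It weighs 15 to 75 g
- weight: hexagonal brass weight like a large nut: 30 mm across flats (35 mm across corners), 11 mm thick, through hole 15 mm across flats, both faces alike. Origin at its centre, mid-thickness; z along the bore; x and every 60 degrees from it normal to a flat. It weighs 45 to 81 g
- bowl: bystander: small open dark metal bowl, 84 mm across, 42 mm high; origin at the centre of its underside
- jar: bystander: small closed jar, 52 mm across, 55 mm high; origin at the centre of its underside
- pebble: bystander: white polished pebble, 48 mm across, 22 mm high; origin at the centre of its underside

How it is judged (in metres and radians):
On the way, in this order (a step that is already met when the one before it is completed fails the run):
1. the dimmer lever is fully back at off (below 0.1 rad) (value of joint dimmer below 0.1 rad), for 0.2 s.
2. with the light off, the foot plate lies flat at the bottom of the spindle, let go (horizontal distance between foot and stand_seat below 0.004 m and angle between the z axis of foot and the z axis of stand, either way round below 0.1 rad and contact force between the fingers and foot below 0.3 N and linear speed of foot below 0.03 m/s and distance between foot and stand_seat below 0.0078 m and value of joint dimmer below 0.1 rad), for 0.3 s.
3. the 56 mm stone ring, if there is one, lies flat on the spindle on the next wider piece, let go (horizontal distance between stone56 and stand_seat below 0.004 m and angle between the z axis of stone56 and the z axis of stand, either way round below 0.1 rad and contact force between the fingers and stone56 below 0.3 N and linear speed of stone56 below 0.03 m/s and distance between stone56 and foot below 0.0125 m), for 0.3 s.
4. the 49 mm stone ring, if there is one, lies flat on the spindle on the next wider piece, let go (horizontal distance between stone49 and stand_seat below 0.004 m and angle between the z axis of stone49 and the z axis of stand, either way round below 0.1 rad and contact force between the fingers and stone49 below 0.3 N and linear speed of stone49 below 0.03 m/s and (distance between stone49 and foot below 0.0125 m or distance between stone49 and stone56 below 0.0125 m)), for 0.3 s.
5. the 42 mm stone ring, if there is one, lies flat on the spindle on the next wider piece, let go (horizontal distance between stone42 and stand_seat below 0.004 m and angle between the z axis of stone42 and the z axis of stand, either way round below 0.1 rad and contact force between the fingers and stone42 below 0.3 N and linear speed of stone42 below 0.03 m/s and (distance between stone42 and foot below 0.0125 m or distance between stone42 and stone56 below 0.0125 m or distance between stone42 and stone49 below 0.0125 m)), for 0.3 s.
6. the 35 mm stone ring, if there is one, lies flat on the spindle on the next wider piece, let go (horizontal distance between stone35 and stand_seat below 0.004 m and angle between the z axis of stone35 and the z axis of stand, either way round below 0.1 rad and contact force between the fingers and stone35 below 0.3 N and linear speed of stone35 below 0.03 m/s and (distance between stone35 and foot below 0.0125 m or distance between stone35 and stone56 below 0.0125 m or distance between stone35 and stone49 below 0.0125 m or distance between stone35 and stone42 below 0.0125 m)), for 0.3 s.
7. with the light still off, the hexagonal weight lies flat on the narrowest stone, let go (horizontal distance between weight and stand_seat below 0.004 m and angle between the z axis of weight and the z axis of stand, either way round below 0.1 rad and contact force between the fingers and weight below 0.3 N and linear speed of weight below 0.03 m/s and (distance between weight and stone56 below 0.0135 m or distance between weight and stone49 below 0.0135 m or distance between weight and stone42 below 0.0135 m or distance between weight and stone35 below 0.0135 m) and value of joint dimmer below 0.1 rad), for 0.3 s.
8. the dimmer lever stands at half (0.5 to 0.7 rad) (value of joint dimmer between 0.5 and 0.7 rad and velocity of joint dimmer below 0.1 rad/s), for 0.3 s.
At the end, for the whole second after the job is handed in: Every piece present is on the spindle within 4 mm of its axis, flat within 0.1 rad, released, at rest, in order and touching the next (within 3 mm): foot plate on the stand, stones widest to narrowest, weight on top; dimmer lever at half, 0.6 +- 0.1 rad (all of step 3 and all of step 4 and all of step 5 and all of step 6 and horizontal distance between each of foot, weight and stand_seat below 0.004 m and angle between the z axis of each of foot, weight and the z axis of stand, either way round below 0.1 rad and contact force between the fingers and foot below 0.3 N and linear speed of each of foot, weight below 0.03 m/s and distance between foot and stand_seat below 0.0078 m and contact force between the fingers and weight below 0.3 N and (distance between weight and stone56 below 0.0135 m or distance between weight and stone49 below 0.0135 m or distance between weight and stone42 below 0.0135 m or distance between weight and stone35 below 0.0135 m) and value of joint dimmer between 0.5 and 0.7 rad).
It fails at once if the bowl is moved more than 3 cm (distance of bowl from where it was at the start of the episode above 0.03 m).
It fails at once if the jar is moved more than 3 cm (distance of jar from where it was at the start of the episode above 0.03 m).
It fails at once if the pebble is moved more than 3 cm (distance of pebble from where it was at the start of the episode above 0.03 m).
Of stone56, stone49, stone42, stone35 only 2 to 4 are there at a start; the rules pass over those that are not, and their reading is None.
At some moment in a run one of foot, stone56, stone49, stone42, stone35, weight may be knocked a few centimetres aside while the robot is not near it.
Once in a run the grip may slacken for a moment while it holds something.
It also fails if it takes over 208 s, if anything falls off the work surface, if the arm or the gripper's body presses on something with over 40 N, if the wrist force passes 120 N, or if a joint passes its speed limit or range.

## Working session

There is one attempt and no reset: what is moved stays moved. The work goes in short steps, each a Python script; the robot and the scene stay as the last script left them, time stands still between calls to the robot, and variables do not carry over. Pictures are saved under pics/ and viewed, at most 14 in all, crops included, and the job is handed in when it is done.

```bash
mkdir -p pics; ls; cat > h.py <<'E'
import numpy as np, cv2
from bench import env
from scipy.spatial.transform import Rotation as R
def cam(f):
    h=f["img"].shape[0]; fl=h/2/np.tan(np.radians(f["vfov"])/2)
    r=np.array(f["rotation"],float)
    M=r if r.shape==(3,3) else R.from_euler('xyz',r,degrees=True).as_matrix()
    return fl,M,np.array(f["xyz"])
def pix2z(f,uv,z):
    fl,M,c=cam(f); uv=np.atleast_2d(uv).astype(float)
    d=(uv-[f["cx"],f["cy"]])/fl; s=d.copy()
    for _ in range(20): s=d/(1+f["k1"]*(s**2).sum(1,keepdims=True))
    ray=np.c_[s[:,0],-s[:,1],-np.ones(len(s))]@M.T
    return c+ray*((z-c[2])/ray[:,2])[:,None]
def proj(f,P):
    fl,M,c=cam(f); q=(np.atleast_2d(P)-c)@M
    s=np.c_[q[:,0]/-q[:,2],-q[:,1]/-q[:,2]]
    return s*(1+f["k1"]*(s**2).sum(1,keepdims=True))*fl+[f["cx"],f["cy"]]
def shot(name,fn=None):
    f=env.grab_frame(name)
    if fn: cv2.imwrite("pics/"+fn,f["img"][:,:,::-1])
    return f
E
cat > a.py <<'E'
from h import *
for c in ("scene","side","wrist"):
    f=shot(c,c+"0.png"); print(c,f["vfov"],f["cx"],f["cy"],f["k1"],f["xyz"],f["rotation"])
    for t in "stand dimmer_box dimmer_tip foot stone56 stone49 stone42 stone35 weight bowl jar pebble".split():
        for o in env.outline_of(t,c)[:3]:
            m=o["region"]; v,u=np.nonzero(m)
            print(t,round(o["confidence"],2),np.round(o["rect"]),round(u.mean(),1),round(v.mean(),1),len(u),np.round(pix2z(f,[u.mean(),v.mean()],0.006)[0],3))
E
python3 a.py
```

```text
pics
scene 50.23994154872343 277.1449962350874 206.45331276599032 -0.14754889362908952 [1.06378715 0.69569163 0.83137707] [ 47.94229809   0.20914343 146.27270931]
dimmer_box 0.67 [236. 140.  48.  43.] 263.5 159.3 653 [ 0.472 -0.273  0.006]
foot 0.92 [389. 316.  24.  26.] 400.2 328.3 520 [0.556 0.406 0.006]
stone56 0.88 [416. 286.  24.  18.] 429.2 294.6 344 [0.436 0.38  0.006]
stone56 0.47 [322. 256.  15.  13.] 328.5 264.0 154 [0.571 0.175 0.006]
stone56 0.38 [232. 136.  54.  45.] 265.0 158.1 557 [ 0.464 -0.276  0.006]
stone49 0.88 [416. 286.  24.  18.] 429.2 294.6 344 [0.436 0.38  0.006]
stone49 0.47 [322. 256.  15.  13.] 328.5 264.0 154 [0.571 0.175 0.006]
stone49 0.38 [232. 136.  54.  45.] 265.0 158.1 557 [ 0.464 -0.276  0.006]
stone42 0.88 [416. 286.  24.  18.] 429.2 294.6 344 [0.436 0.38  0.006]
stone42 0.47 [322. 256.  15.  13.] 328.5 264.0 154 [0.571 0.175 0.006]
stone42 0.38 [232. 136.  54.  45.] 265.0 158.1 557 [ 0.464 -0.276  0.006]
stone35 0.88 [416. 286.  24.  18.] 429.2 294.6 344 [0.436 0.38  0.006]
stone35 0.47 [322. 256.  15.  13.] 328.5 264.0 154 [0.571 0.175 0.006]
st
[... 2271 characters left out ...]
one49 0.9 [350. 294.  24.  28.] 359.7 308.3 544 [0.57  0.169 0.006]
stone49 0.73 [433. 402.  20.  18.] 441.7 413.0 185 [0.423 0.362 0.006]
stone42 0.9 [350. 294.  24.  28.] 359.7 308.3 544 [0.57  0.169 0.006]
stone42 0.73 [433. 402.  20.  18.] 441.7 413.0 185 [0.423 0.362 0.006]
stone35 0.9 [350. 294.  24.  28.] 359.7 308.3 544 [0.57  0.169 0.006]
stone35 0.73 [433. 402.  20.  18.] 441.7 413.0 185 [0.423 0.362 0.006]
weight 0.98 [438. 277.  23.  22.] 451.1 286.6 426 [0.448 0.138 0.006]
bowl 0.78 [193.   1.  86.  73.] 236.5 35.7 5470 [ 0.724 -0.163  0.006]
jar 0.75 [189. 217.  49.  50.] 213.5 239.5 1996 [0.761 0.07  0.006]
jar 0.72 [281.  95. 120. 125.] 340.6 158.2 9059 [ 0.606 -0.032  0.006]
```

View pics/scene0.png

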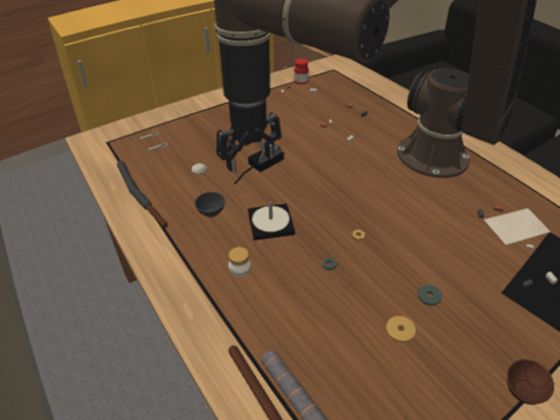

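View pics/side0.png

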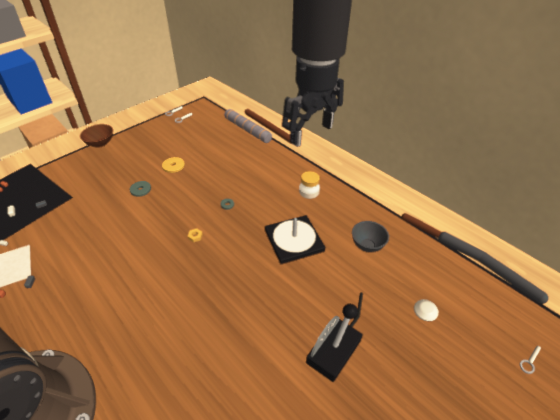

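View pics/wrist0.png

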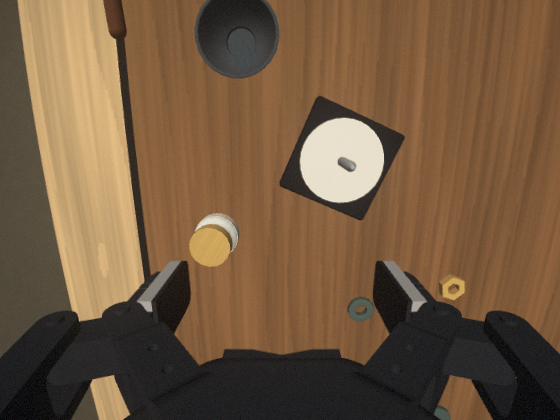

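The scene, side and wrist views agree on the layout:
- Two grey-green rings, one small at scene (329,264) and one larger at (429,295).
- The foot plate is at scene (400,328) and the weight at (358,235).
- The stand is at wrist (341,160).
- The dimmer is at side (337,345), with its ball at (351,312) leaning away.

Next I'll look at the dimmer from above.

```bash
cat > b.py <<'E'
from h import *
print(env.get_tcp_rot(),env.get_eef_pos(),env.get_t())
f=env.grab_frame("wrist")
rot=env.get_tcp_rot()
env.goto([0.49,-0.24,0.27],rot)
f=shot("wrist","w1.png")
for t in ("dimmer_box","dimmer_tip"):
    for o in env.outline_of(t,"wrist")[:2]:
        m=o["region"]; v,u=np.nonzero(m); print(t,round(o["confidence"],2),o["rect"],u.mean(),v.mean())
import pickle; pickle.dump(f,open("w1.pkl","wb"))
E
python3 b.py
```

```text
[-1.79999452e+02  1.06460601e-03 -8.99988455e+01] [ 6.74982983e-01 -5.95216142e-06  2.31285890e-01] 1.95
dimmer_box 0.61 [194.8, 127.1, 147.1, 65.3] 293.74740708729473 158.6771823681936
dimmer_tip 0.79 [257.3, 156.6, 46.5, 24.1] 278.7483266398929 167.3012048192771
```

View pics/w1.png

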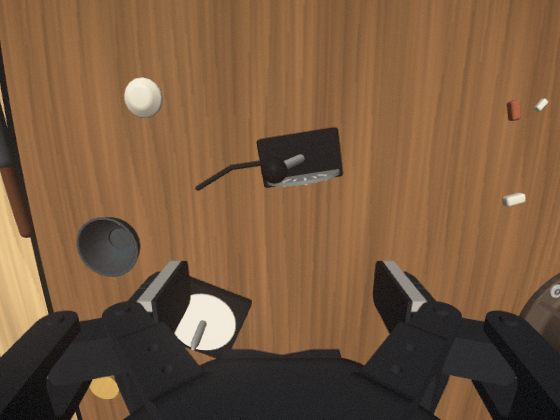

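The box shows at corners (257,142), (338,128), (342,176), (264,188), with the scale on its lower (+y) side and the ball at about (274,170), leaning +x. The black cable runs off to the left.

```bash
cat > c.py <<'E'
from h import *; import pickle
f=pickle.load(open("w1.pkl","rb"))
P=pix2z(f,[(257,142),(338,128),(342,176),(264,188)],0.03)[:,:2]; print(np.round(P,4))
e=P[0]-P[1]; print("len",np.linalg.norm(e),np.linalg.norm(P[3]-P[2]),np.linalg.norm(P[3]-P[0]),np.linalg.norm(P[2]-P[1]),np.linalg.norm(P[0]-P[2]))
ex=e/np.linalg.norm(e); ey=np.array([-ex[1],ex[0]]); yaw=np.degrees(np.arctan2(ex[1],ex[0]))
c=(P[0]+P[1])/2+0.03*ey; print("yaw",yaw,"c",c,"mean",P.mean(0))
for q in np.arange(0.6,1.25,0.1):
    a=q-.6; T=np.r_[c+0.08*np.sin(a)*ex,0.03+0.08*np.cos(a)]
    print(round(q,1),np.round(T,3),np.round(proj(f,T),1))
E
python3 c.py
```

```text
[[ 0.521  -0.2889]
 [ 0.4241 -0.3055]
 [ 0.4165 -0.2478]
 [ 0.5133 -0.2326]]
len 0.09832701744880695 0.09800207098320458 0.056843099710561305 0.05817735569059677 0.11227654564382095
yaw 9.747740772395147 c [ 0.46747785 -0.26763486] mean [ 0.4687292  -0.26870265]
0.6 [ 0.467 -0.268  0.11 ] [[306.2 168.2]]
0.7 [ 0.475 -0.266  0.11 ] [[298.  169.5]]
0.8 [ 0.483 -0.265  0.108] [[290.  170.7]]
0.9 [ 0.491 -0.264  0.106] [[282.2 171.7]]
1.0 [ 0.498 -0.262  0.104] [[274.7 172.6]]
1.1 [ 0.505 -0.261  0.1  ] [[267.8 173.3]]
1.2 [ 0.512 -0.26   0.096] [[261.4 173.8]]
```

```bash
cat > d.py <<'E'
from h import *
c=np.array([.468,-.268]); a=np.radians(9.75); ex=np.array([np.cos(a),np.sin(a)])
p=lambda s,z:np.r_[c+s*ex,z]
rot=[180,0,9.75]
env.set_gripper(0)
env.goto(p(.085,.2),rot); env.servo_line(p(.085,.085))
s=.085
while s>-.03:
    s-=.004 if s>-.01 else .002; env.servo_line(p(s,.085),v=.06)
    F=np.array(env.get_wrist_force()); 
    if s<.06: print(round(s,3),np.round(F,1))
    if F[:2]@ex>6: break
env.servo_line(p(s+.015,.085)); env.servo_line(p(s+.015,.2))
env.goto([0.49,-0.24,0.27],[180,0,-90])
f=shot("wrist","w2.png"); print(env.get_t())
for o in env.outline_of("dimmer_tip","wrist")[:1]:
    v,u=np.nonzero(o["region"]); print(o["rect"],u.mean(),v.mean())
for q in (0,.1,.2): print(proj(f,np.r_[c+.08*np.sin(q-.6)*ex,.03+.08*np.cos(q-.6)]))
E
python3 d.py
```

```text
0.057 [0.1 0.  0.5]
0.053 [-0.  -0.4  0.1]
0.049 [-0.1  0.3  1.3]
0.045 [-0.   0.5  0.2]
0.041 [-0.8  0.2 -0.3]
0.037 [-0.8 -0.1  0.5]
0.033 [-0.7  1.1 -0.5]
0.029 [ 0.4  0.8 -0.1]
0.025 [ 0.1  0.8 -0.7]
0.021 [-0.4  0.5 -0.4]
0.017 [-0.1 -0.2  0.3]
0.013 [-0.5  0.1 -0.6]
0.009 [-0.  -0.2 -1.3]
0.005 [ 0.6 -0.   0.5]
0.001 [-0.3 -0.8 -0.3]
-0.003 [ 0.8 -0.5  0.2]
-0.007 [-0.8  0.6 -0.3]
-0.011 [ 0.5 -0.1  0.4]
-0.013 [-0.2 -0.3  0.9]
-0.015 [-0.7  0.   0. ]
-0.017 [0.8 0.6 0.2]
-0.019 [-0.2  0.2 -0.6]
-0.021 [ 0.  -0.3 -0.7]
-0.023 [ 3.8  2.  -3.1]
-0.025 [11.1  2.8 -6.5]
17.1083
[294.0, 144.4, 66.4, 27.3] 334.7523255813953 157.9
[[347.71303044 159.13061979]]
[[341.81585374 160.67727873]]
[[335.26143562 162.25191084]]
```

View pics/w2.png

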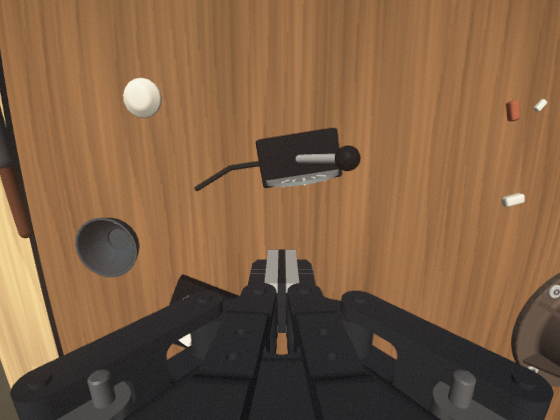

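The lever is at its off stop: the ball at (348,158) matches the predicted position for q=0. Next I'll take close measurements of the stand and the pieces.

```bash
cat >> h.py <<'E'
DOWN=[180,0,-90]
def measure(thing,near,z,fn=None,white=False,r=None):
    """circle of a piece's top outline (height z) nearest to 'near': centre, radius"""
    f=shot("wrist",fn); best=None
    for o in env.outline_of(thing,"wrist"):
        m=o["region"].astype(np.uint8)
        if white: m=cv2.morphologyEx((m>0)&(f["img"].min(2)>150)&True,0,0) if False else ((m>0)&(f["img"].min(2)>140)).astype(np.uint8)
        cs=cv2.findContours(m,cv2.RETR_EXTERNAL,cv2.CHAIN_APPROX_NONE)[0]
        if not cs: continue
        k=cv2.convexHull(max(cs,key=cv2.contourArea))[:,0]
        p=pix2z(f,k,z)[:,:2]
        (x,y),rad=cv2.minEnclosingCircle((p*1000).astype(np.float32))
        A=np.c_[2*p,np.ones(len(p))]; s=np.linalg.lstsq(A,(p**2).sum(1),rcond=None)[0]
        fr=np.sqrt(s[2]+s[0]**2+s[1]**2); d=np.hypot(*(s[:2]-near[:2]))
        print(thing,round(o["confidence"],2),"fit",np.round(s[:2],4),round(fr*1000,1),"encl",round(x),round(y),round(rad,1))
        if o["confidence"]>.3 and d<.08 and (best is None or d<best[0]): best=(d,s[:2],fr)
    return best and best[1:]
E
cat > e.py <<'E'
from h import *
env.set_gripper(.085)
env.goto([.607,-.035,.22],DOWN); measure("stand",[.607,-.03],.02,"stand1.png",white=True)
env.goto([.45,.14,.2],DOWN); measure("weight",[.45,.14],.011,"weight1.png")
env.goto([.57,.17,.2],DOWN); measure("stone56",[.57,.17],.009)
env.goto([.434,.372,.2],DOWN); measure("stone56",[.43,.37],.009)
env.goto([.555,.40,.2],DOWN); measure("foot",[.55,.4],.009,"foot1.png")
print(env.get_t())
E
python3 e.py; python3 -c "
import cv2,numpy as np
cv2.imwrite('pics/m1.png',np.vstack([cv2.resize(cv2.imread('pics/'+a+'1.png'),(400,300)) for a in('stand','foot')]))"
```

```text
stand 0.9 fit [ 0.6074 -0.0297] 47.7 encl 607 -30 47.9
weight 0.81 fit [0.4472 0.1379] 16.4 encl 447 138 17.3
stone56 0.75 fit [0.5685 0.1704] 17.1 encl 568 170 17.4
stone56 0.6 fit [0.4495 0.3667] 18.0 encl 451 366 22.6
stone56 0.74 fit [0.5658 0.1744] 16.4 encl 566 184 13.4
stone56 0.71 fit [0.4355 0.3763] 27.3 encl 435 376 27.6
foot 0.92 fit [0.5558 0.4032] 31.9 encl 556 404 32.9
22.4167
```

View pics/m1.png

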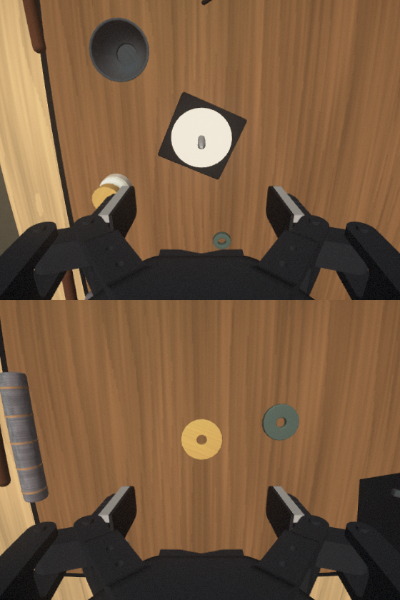

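View pics/weight1.png

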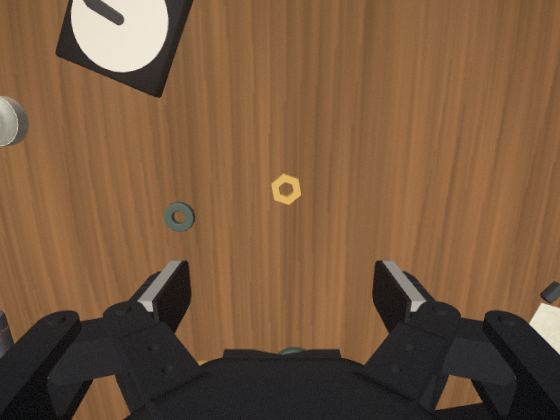

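The stand view shows the disc and spindle at (202,140) in the top half. The rings' fitted radii are 27.5 and 17.3 mm, so they are the 56 and 35 mm stones. The hex weight is at (286,189). Now I'll pick up the foot plate.

```bash
cat >> h.py <<'E'
def drop(w):
    L=.0575; s=np.sin(np.radians(-5.6))+w/2/L
    return L*(np.cos(np.radians(5.6))-np.sqrt(1-s*s))
def lower(xy,z0,z1,lim=8,v=.05,step=.003):
    z=z0
    while z>z1+1e-6:
        z=max(z-step,z1); env.servo_line([*xy,z],v=v)
        F=np.array(env.get_wrist_force())
        if np.abs(F).max()>lim: print("contact z",round(z,4),np.round(F,1)); return z,False
    return z,True
def pick(xy,w,rot=DOWN,tip=.002,extra=.014):
    zg=tip-drop(w); env.set_gripper(min(w+extra,.085))
    env.goto([*xy,.12],rot); env.servo_line([*xy,.02],v=.2); 
    z,ok=lower(xy,.02,zg,lim=10)
    env.set_gripper(max(w-.01,0))
    print("closed",env.get_opening(),env.get_grasp_force(),np.round(env.get_wrist_force(),1),"z",z)
    env.servo_line([*xy,z+.1],v=.15); print("lifted",env.get_opening(),env.get_grasp_force(),env.get_t())
    return z
E
cat > g.py <<'E'
from h import *
z=pick([.5558,.4032],.064); print(z)
env.goto([.6074,-.0297,.2],DOWN)
f=shot("wrist","hold1.png"); print(env.get_opening())
for o in env.outline_of("foot","wrist")[:2]: print(o["confidence"],o["rect"])
E
python3 g.py
```

```text
closed 0.060385909034362445 64.75096251815557 [-1.7 -0.2  5.4] z -0.004138673436877754
lifted 0.060670046405458464 65.09801069274545 27.1
-0.004138673436877754
0.06053476398266502
0.6 [215.9, 207.2, 135.5, 128.7]
```

View pics/hold1.png

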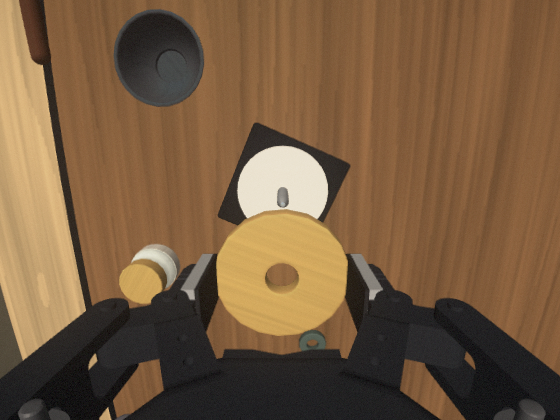

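The plate is held level, with its hole at (282,277) and the spindle tip at (283,190). I'll check the offset and then lower it.

```bash
cat >> h.py <<'E'
def held(thing,ztop,near):
    return measure(thing,near,ztop)
E
cat > i.py <<'E'
from h import *
S=np.array([.6074,-.0297]); zt=.2+.0041+.009
r=held("foot",zt,S); f=env.grab_frame("wrist"); print(pix2z(f,[(282,276)],zt), pix2z(f,[(283,190)],.077))
print(proj(f,[*S,.077]),env.get_eef_pos())
E
python3 i.py
```

```text
foot 0.78 fit [ 0.6081 -0.0296] 31.2 encl 608 -30 31.8
[[ 0.60786001 -0.02989038  0.2131    ]] [[ 0.60680805 -0.04272111  0.077     ]]
[[282.27810277 204.56938926]] [ 0.60747964 -0.028925    0.19971573]
```

```bash
cat >> h.py <<'E'
S=np.array([.6074,-.0297])
def place(zrel,w,lim=12,open_extra=.012):
    """zrel: TCP height with the piece just seated"""
    env.servo_line([*S,zrel+.062],v=.15)
    z,ok=lower(S,zrel+.062,zrel+.0005,lim=lim,v=.06)
    print("placed",ok,z,zrel,env.get_opening()); 
    if ok or z<zrel+.004:
        env.set_gripper(w+open_extra); env.servo_line([*S,.2],v=.2); ok=True
    print("t",env.get_t()); return ok
E
cat > j.py <<'E'
from h import *
if place(.020-.0041,.064):
    env.goto([*(S+[0,-.005]),.22],DOWN); measure("foot",S,.029,"p1.png")
E
python3 j.py
```

```text
placed True 0.0164 0.0159 0.0602340026776043
t 36.5833
foot 0.72 fit [ 0.6081 -0.0294] 32.1 encl 608 -29 32.6
foot 0.66 fit [ 0.6025 -0.2212] 4.9 encl 602 -220 4.9
```

View pics/p1.png

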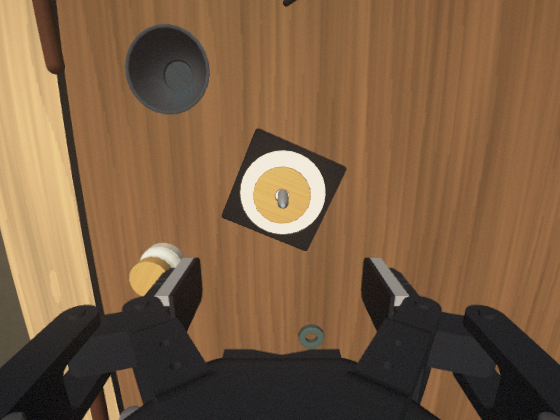

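The foot plate lies flat and centred on the disc at (282,194), with its radius right for the seated height. Next is the 56 mm stone: re-measure, pick, place and check.

```bash
cat > k.py <<'E'
from h import *
env.goto([.4355,.374,.2],DOWN); m=measure("stone56",[.4355,.376],.009)
assert m is not None and 26<m[1]*1000<30, m
z=pick(m[0],.056)
env.goto([*S,.2],DOWN)
r=held("stone56",.2-z+.009,S); print(env.get_opening(),env.get_grasp_force())
if r is None or np.hypot(*(r[0]-S))>.0035 or env.get_opening()<.045: print("STOP")
elif place(z+.029,.056):
    env.goto([*(S+[0,-.005]),.22],DOWN); measure("stone56",S,.038,"p2.png")
E
python3 k.py
```

```text
stone56 0.82 fit [0.4356 0.3768] 28.0 encl 435 376 28.7
closed 0.05298759828027625 61.01698603481054 [-1.7 -1.6  8.8] z -0.0022634812388989426
lifted 0.05289630662453407 62.74815648794174 43.1
stone56 0.96 fit [0.5927 0.007 ] 6.4 encl 593 7 6.8
stone56 0.82 fit [ 0.6077 -0.0303] 27.3 encl 608 -30 27.9
stone56 0.67 fit [ 0.6084 -0.071 ] 27.2 encl 608 -69 30.3
0.0528151336178061 62.74701878428459
placed True 0.02723651876110106 0.026736518761101058 0.0524033337091167
t 52.3167
stone56 0.56 fit [ 0.6084 -0.0299] 27.9 encl 608 -30 28.4
stone56 0.47 fit [0.6104 0.1654] 12.0 encl 610 166 14.1
stone56 0.16 fit [ 0.6094 -0.0336] 66.1 encl 608 -34 70.6
```

The 56 mm stone is centred and its radius matches the seated height. Now the 35 mm stone.

```bash
cat > l.py <<'E'
from h import *
env.goto([.57,.168,.2],DOWN); m=measure("stone35",[.5685,.1704],.009)
assert m is not None and 15.5<m[1]*1000<19.5, m
z=pick(m[0],.035)
env.goto([*S,.2],DOWN)
r=held("stone35",.2-z+.009,S); print(env.get_opening(),env.get_grasp_force())
if r is None or np.hypot(*(r[0]-S))>.0035 or env.get_opening()<.027: print("STOP")
elif place(z+.038,.035):
    env.goto([*(S+[0,-.005]),.22],DOWN); measure("stone35",S,.047,"p3.png")
E
python3 l.py
```

```text
stone35 0.84 fit [0.6105 0.1992] 17.5 encl 611 199 17.8
stone35 0.55 fit [ 0.6111 -0.0359] 27.2 encl 612 -17 19.7
closed 0.03161404599352393 58.99511307477951 [-1.8 -0.6  5.7] z 0.001031886912283277
lifted 0.03151632989042812 59.43984389305115 57.9333
stone35 0.92 fit [ 0.608  -0.0669] 12.0 encl 608 -67 12.3
stone35 0.76 fit [ 0.6077 -0.0302] 17.7 encl 608 -31 18.6
0.03168230349254147 59.44165885448456
placed True 0.03953188691228328 0.03903188691228328 0.03193985085279145
t 66.325
stone35 0.98 fit [ 0.6079 -0.0319] 26.9 encl 608 -32 27.2
stone35 0.77 fit [ 0.6081 -0.029 ] 17.4 encl 608 -29 17.9
```

View pics/p3.png

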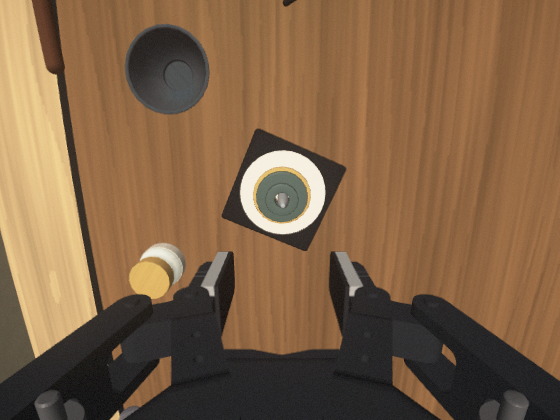

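The stone had been knocked aside, and re-measuring caught it. All three pieces are now concentric at (282,196). Last is the hex weight, for which I need the direction of a flat.

```bash
cat > m.py <<'E'
from h import *
env.set_gripper(.085)
env.goto([.4472,.134,.2],DOWN); m=measure("weight",[.4472,.138],.011); print(m)
xy=m[0] if m else np.array([.4472,.138])
env.goto([*(xy-[0,.005]),.13],DOWN); m=measure("weight",xy,.011,"hex.png"); f=env.grab_frame("wrist")
for o in env.outline_of("weight","wrist")[:3]:
    k=cv2.convexHull(max(cv2.findContours(o["region"].astype(np.uint8),0,1)[0],key=cv2.contourArea))[:,0]
    p=pix2z(f,k,.011)[:,:2]; 
    a=np.arange(0,180); W=np.array([np.ptp(p@[np.cos(t),np.sin(t)]) for t in np.radians(a)])*1000
    S3=W.reshape(3,60).mean(0); i=S3.argmin(); print("flat normal at",i,"mod 60",S3.min(),S3.max(),np.round(W[[i,i+60,i+120]],1))
    print(o["confidence"],[env.ik([*xy,.01],[180,0,y]) is not None for y in (i-90,i-30,i-150)])
i=f["img"]; u,v=proj(f,[*m[0],.011])[0].astype(int); cv2.imwrite("pics/hexc.png",cv2.resize(i[v-60:v+60,u-60:u+60,::-1],(480,480)))
E
python3 m.py
```

```text
weight 0.96 fit [0.4473 0.1376] 15.9 encl 447 138 16.6
(array([0.44731861, 0.13762172]), np.float64(0.01587957983418855))
weight 0.56 fit [0.4471 0.1375] 17.0 encl 447 138 18.0
```

View pics/hexc.png

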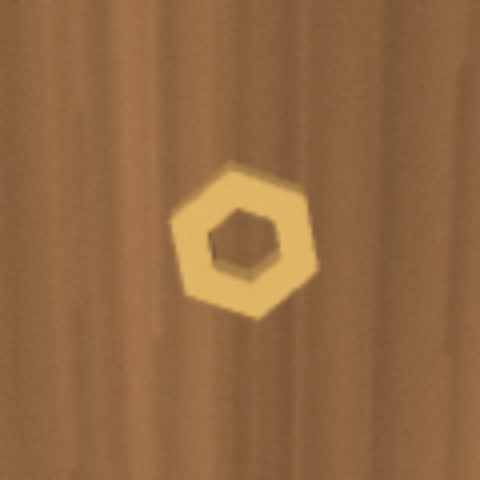

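The hex's left and right flats tilt about 11° in the crop ((172,222)→(186,294)), so the flat normal is at +10.7° from world x and the tool yaw should be −79.3°.

```bash
cat > n.py <<'E'
from h import *
rot=[180,0,-79.3]
z=pick([.4472,.1375],.030,rot)
env.goto([*S,.2],rot)
r=held("weight",.2-z+.011,S); print(env.get_opening(),env.get_grasp_force())
if r is None or np.hypot(*(r[0]-S))>.0035 or env.get_opening()<.022: print("STOP"); shot("wrist","hw.png")
elif place(z+.047,.030):
    env.goto([*(S+[0,-.005]),.22],DOWN); measure("weight",S,.058,"p4.png")
E
python3 n.py
```

```text
closed 0.028259365547292057 59.125354159623384 [-1.8 -0.4  5. ] z 0.0015026978157787398
lifted 0.02757885715901186 59.17981568723917 73.0333
weight 0.85 fit [ 0.6075 -0.031 ] 16.8 encl 607 -31 18.1
0.028187231100702377 59.186822762712836
placed True 0.04900269781577874 0.04850269781577874 0.02803000710957473
t 81.325
weight 0.74 fit [ 0.608  -0.0298] 16.2 encl 608 -30 16.9
weight 0.32 fit [ 0.714  -0.1537] 39.1 encl 714 -154 39.6
```

```bash
cat > o.py <<'E'
from h import *
c=np.array([.468,-.268]); a=np.radians(9.75); ex=np.array([np.cos(a),np.sin(a)])
env.set_gripper(0); env.goto([*(c-.1*ex),.22],[180,0,9.75])
f=shot("side"); g=env.grab_frame("scene"); 
C=[]
for k in (f,g):
    u,v=proj(k,[*S,.05])[0].astype(int); C.append(cv2.resize(k["img"][v-35:v+35,u-35:u+35,::-1],(400,400),interpolation=cv2.INTER_CUBIC))
cv2.imwrite("pics/col.png",np.hstack(C))
E
python3 o.py
```

```text
(no output)
```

View pics/col.png

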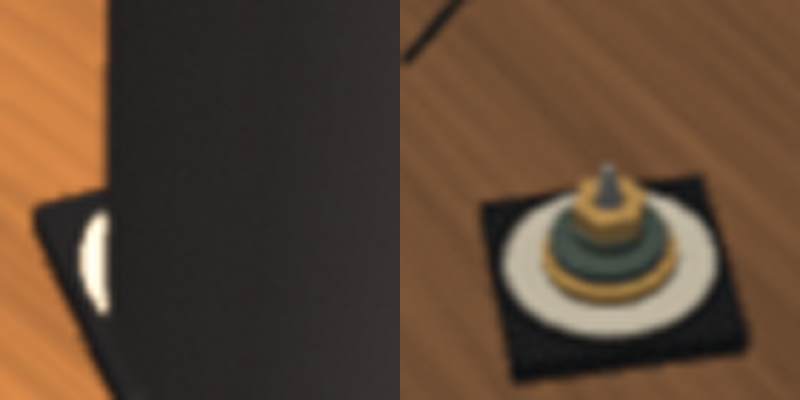

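The column is stacked flat and in order (right half, hex on top at (608,205)). Now I'll push the lever to half.

```bash
cat > q.py <<'E'
from h import *
c=np.array([.468,-.268]); a=np.radians(9.75); ex=np.array([np.cos(a),np.sin(a)])
p=lambda s,z:np.r_[c+s*ex,z]
env.servo_line(p(-.1,.085)); env.servo_line(p(-.0227,.085),v=.04); env.dwell(.3); print(env.get_wrist_force())
env.servo_line(p(-.06,.085),v=.06); env.servo_line(p(-.06,.2))
env.goto([0.49,-0.24,0.27],DOWN); f=shot("wrist","w3.png"); env.outline_of
for o in env.outline_of("dimmer_tip","wrist")[:1]:
    v,u=np.nonzero(o["region"]); print(o["rect"])
for q in (.5,.6,.7): print(q,proj(f,np.r_[c+.08*np.sin(q-.6)*ex,.03+.08*np.cos(q-.6)]))
print(env.get_t())
E
python3 q.py
```

```text
[-0.46217791 -0.02409636 -0.20354032]
[286.4, 156.4, 30.2, 22.6]
0.5 [[312.60218558 166.89981314]]
0.6 [[304.50642002 168.32159495]]
0.7 [[296.36403702 169.63880344]]
91.0667
```

View pics/w3.png

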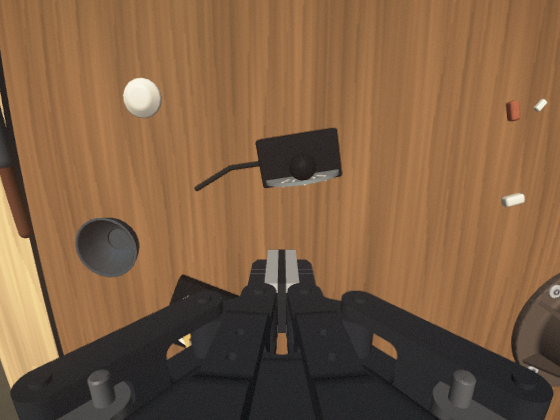

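The ball is at (303,167), so the lever reads about 0.62 rad, which is half. The bowl and pebble are where they were. I'm handing in.

```bash
python3 -c "
from bench import env
print(env.job_done())"
```

```text
the job is handed in; nothing more can be done
None
```

The job is handed in at about 91 s of the 208 s allowed, with no verdict returned: dimmer pulled to off, foot plate, 56 mm and 35 mm stones (the only two there) and hex weight stacked on the spindle, then the lever set to about 0.62 rad (half), with the bowl, jar and pebble untouched.

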